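# Third hand for the last rail of a jar crate

## Robot

A 7-joint arm with a two-finger parallel gripper is mounted at the origin on the work surface. World frame = base frame: x ahead of the robot, y to its left, z up, the work surface at z = 0. Lengths are in mm, angles in rad, forces in N, time in s.
With the tool pointing down it reaches from about 400 to 900 mm from the base axis. Payload 5.5 kg.
Tool frame: the origin (TCP) lies between the finger pads; the fingertips stand 22 mm ahead of it and the grasp point (between the pads) lies 3 mm ahead of it; z points along the fingers, y is the line along which they close (so a half turn about z gives the same grasp; the last joint's range is limited). The gripper opens to 92 mm and grips with 3 to 60 N. Pads are 19 mm wide; open, the fingers measure 130 mm over their backs; the gripper's body (75 mm by 190 mm) begins 47 mm behind the grasp point.
Start: joints at [-1.067, 0.501, -0.427, 1.55, 0.221, 1.138, -0.21], TCP at [154.974, 631.255, 248.729] pointing down, gripper open.
Joint ranges: [-2.88, 2.88], [-0.31, 2.03], [-1.54, 1.56], [0.2, 2.42], [-1.41, 4.55], [0.19, 2.02], [-2.57, 2.57]. Speed limits (rad/s): [2.57, 2.57, 3.14, 3.14, 3.14, 3.14, 3.14].

## Interface

Orientations are given as a unit quaternion [w, x, y, z].
In Python, from bench import * gives the robot as it stands.
- The arm moves only by the tool jog_arm, never from a script. Its argument "rows" is a list of rows, each an object of numbers: "x", "y", "z": the shift along the world's x, y, z in m; "spin": the turn about the world's z in degrees. A call has 1 to 8 rows; each row is the pose to reach, as a shift and turn from the pose commanded when the call began; what a row does not reach only later rows make up. A row lasts 1/12 s, in which the tool goes at most 41.7 mm and 7.16 degrees, less where a joint would pass 70% of its speed; a pose out of reach is approached as far as the arm can. A call with a gripper value outside its range is refused whole. "claw" is the finger opening in m, from 0 to 0.0918, set as the call begins (left out, the last holds). The fingers move at their own pace and stop on an object; the grip force is fixed at half the most. Time passes only in rows, so rows that repeat a pose let the fingers close. It gives the time, the measured TCP pose, the force, the opening and the grip force at its end, in the units of the state.
- state(): the state, without advancing time (a new reading comes with each control period).
- capture(name): name is "side" or "top"; returns a dict with "pixels" (420x560x3 uint8, red, green, blue), "fx", "fy", "cx", "cy" (pixels), "k1" (the pictures are not rectified: a ray, as slopes to the right and down, at radius r is drawn at 1 + k1 r^2 times it, then the intrinsics apply), "R" (3x3) and "t" (3): a world point X has camera coordinates R X + t. Camera axes: x right, y down, z forward; pixel columns grow to the right and rows downward; lengths in mm; the calibration is good to about 2 mm. A picture is of the moment at which its call begins. There is no depth.
- close_job(): hands the job in; it is judged then, once.
The state is a dict: "time": time; "joint_pos": joint angles; "qd": joint speeds; "effort": joint torques, N m; "position": TCP position; "tool_rot": TCP orientation; "force": force on the tool from outside, world axes, zero at the start; "ft_torque": the same for the moment, N m; "width": finger opening in mm; "grasp_force": force on a finger pad.
Only numpy, scipy, OpenCV 4.12 (cv2) and the standard library are available. Lean on these libraries where they do the work, as an engineer would, in place of code of your own. Each camera call takes 0.05 s, during which the arm holds its last target. There are 200 camera calls.

## Task

The wooden crate still lacks its upper side rail on one of its two long sides: see which, pick up the loose rail that stands on edge on the bench, and hold it outside that bare side where it belongs, across the edges of both end panels, top edge flush with their tops and ends flush with their outer faces. Press it on snug at both ends with a steady push of about 12 N (between 6 and 20 N), without ramming it, for at least three seconds, and finish while still holding and pressing it there, so that I can drive the screws. Leave the drill, jar, tape measure and box of screws where they are.

Things in the scene. Friction and masses are not known exactly. Their poses are not given: they have to be found in the camera images.
- crate: Half-built wooden jar crate fixed to the bench, open on top, empty. 320 long (x) over its end panels, 200 wide (y), 150 high. Origin: centre of its underside; x roughly away from the robot, y to its left, z up. Side rails run along x outside the panels' edges (planes y = +-100). Both sides have a lower rail (12 to 56 high) and an 18 high stop batten at the foot; only one has its upper rail.
- end_near: Plywood end panel of the crate, the one nearer the robot: 18 thick (x), 200 wide (y), 150 high, with a hand hole. Origin: centre of its underside, at x = -151 in the crate's frame. Fixed to the crate.
- end_far: The other end panel, the same, at x = +151 in the crate's frame. Fixed to the crate.
- seat_left (a point): Place of the upper rail on the crate's left (+y) long side: where the centre of the rail's underside belongs, 109.5 from the crate's middle and 106 above the bench. Axes as the crate's. Bare or already filled.
- seat_right (a point): The same on the crate's right (-y) long side.
- fitted_rail (a point): Centre of the underside of the upper rail that is already screwed on; it coincides with seat_left or with seat_right and so tells which side is done.
- rail: The loose rail, bare softwood, 320 long (x), 19 thick (y), 44 high (z), about 0.13 kg, the same as the fitted ones; it stands on its long narrow edge on the bench to the right of the crate. Origin: centre of its underside. Either way round will do; the edge that is down at the start stays down.
- drill: Cordless drill standing on its battery, about 240 long and 200 high, beyond the rail to the right. Origin: centre of the battery's underside. Leave it alone.
- jar: Glass jar with a lid, 76 across, 125 high, to the left of the crate. Origin: centre of its underside. Leave it alone.
- tape: Tape measure, 72 x 38 x 66 high, to the left of the crate. Origin: centre of its underside. Leave it alone.
- screw_box: Open cardboard box of screws, 110 x 80 x 34 high, to the left of the crate. Origin: centre of its underside. Leave it alone.

How it is judged (in metres and radians):
On the way:
1. the rail is held in its place on the bare side, touching both end panels, with a push of 6 to 20 N kept up for 3 s (((x of rail in the frame of seat_left between -0.008 and 0.008 m and y of rail in the frame of seat_left between -0.005 and 0.005 m and z of rail in the frame of seat_left between -0.006 and 0.006 m) or (x of rail in the frame of seat_right between -0.008 and 0.008 m and y of rail in the frame of seat_right between -0.005 and 0.005 m and z of rail in the frame of seat_right between -0.006 and 0.006 m)) and angle between the x axis of rail and the x axis of crate, either way round below 0.03 rad and angle between rail's own z axis and vertical below 0.08 rad and contact force between rail and crate between 6 and 20 N and contact force between rail and end_near above 0.5 N and contact force between rail and end_far above 0.5 N and contact force between the fingers and rail above 1 N and linear speed of rail below 0.02 m/s), for 3 s.
At the end, for the whole second after the job is handed in: The rail's underside centre is at the seat of the bare side (within 8 mm along the crate, 5 mm across, 6 mm in height), parallel to the crate within 0.03 rad and upright within 0.08 rad, touching both end panels (over 0.5 N each) with 6 to 20 N in all, at rest and still held by the fingers (all of step 1); the arm keeps its last pose, push and grip.
It fails at once if the rail is rammed against the crate (over 40 N) (contact force between rail and crate above 40 N).
It fails at once if the drill, jar, tape measure or box of screws is moved by more than 15 mm (distance of any of drill, jar, tape, screw_box from where it was at the start of the episode above 0.015 m).
It also fails if it takes over 64 s, if anything falls off the work surface, if the arm or the gripper's body presses on something with over 40 N, if the wrist force passes 120 N, or if a joint passes its speed limit or range.

## Working session

There is one attempt and no reset: what is moved stays moved. The work goes in short steps, Python scripts to look and compute and a tool call to move; the robot and the scene stay as the last step left them, time stands still between calls to the robot, and variables do not carry over. Pictures are saved under pics/ and viewed, at most 10 in all, crops included, and the job is handed in when it is done.

Besides the shell and the picture viewer there is one more tool, called after "Emit:" by a JSON object that holds its "name" and its "arguments". jog_arm: Moves the arm, as the interface text tells. Its arguments: {"type":"object","properties":{"rows":{"type":"array"},"claw":{"type":"number"}},"required":["rows"]}

```bash
mkdir -p pics; python3 - <<'E'
from bench import *
import cv2,pickle
print(state())
for n in("side","top"):
    c=capture(n); pickle.dump(c,open(n+".pkl","wb"))
    cv2.imwrite(f"pics/{n}0.png",cv2.resize(c["pixels"][:,:,::-1],(800,600),interpolation=cv2.INTER_CUBIC))
    print(n,{k:v for k,v in c.items() if k!="pixels"})
E
```

```text
{'time': 0.0, 'joint_pos': array([-1.06680692,  0.50189053, -0.42680069,  1.55143515,  0.22085118,
        1.1382615 , -0.21030492]), 'qd': array([-0.00098462,  0.00108726,  0.00143454,  0.00139755,  0.00214123,
        0.0001963 , -0.00040354]), 'effort': array([ 1.26542836e-03, -5.66614544e+01, -5.81551015e+00, -2.79104483e+01,
       -6.86606043e-02,  3.11336399e-02,  1.87304677e-04]), 'position': array([154.90256336, 630.61371747, 247.65855523]), 'tool_rot': array([-1.38392193e-04,  1.20065883e-01,  9.92765459e-01, -9.52964510e-04]), 'force': array([-0.22231767,  0.01230776,  0.40424934]), 'ft_torque': array([-0.0030969 , -0.03694945,  0.02650279]), 'grasp_force': 0.0, 'width': 91.82849646185669}
side {'fx': 463.57977990880124, 'fy': 463.57977990880124, 'cx': 287.622170499326, 'cy': 209.13869817516493, 'k1': -0.11968876615833607, 'R': array([[ 0.75089721,  0.66019318, -0.01727273],
       [ 0.39201292, -0.46661483, -0.79284076],
       [-0.53148777,  0.58857078, -0.60918403]]), 't': array([-397.61307286, -189.70511349, 2034.04130931])}
top {'fx': 460.66926574946785, 'fy': 460.66926574946785, 'cx': 284.6299048297667, 'cy': 212.70440531327864, 'k1': 0.029757424487441078, 'R': array([[ 0.02584447, -0.99965687, -0.00426635],
       [-0.99644025, -0.02541826, -0.08037869],
       [ 0.08024267,  0.00632851, -0.99675527]]), 't': array([ -68.04275538,  577.67584436, 1276.42190222])}
```

View pics/side0.png

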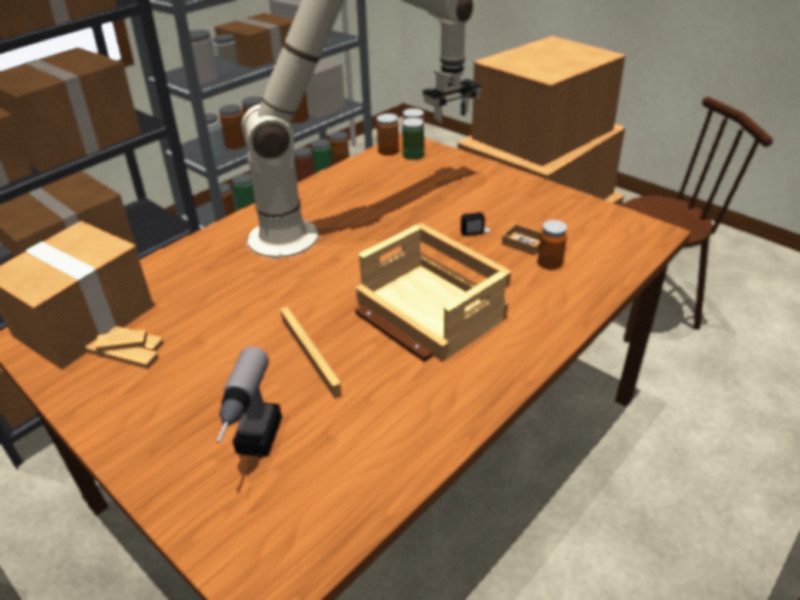

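View pics/top0.png

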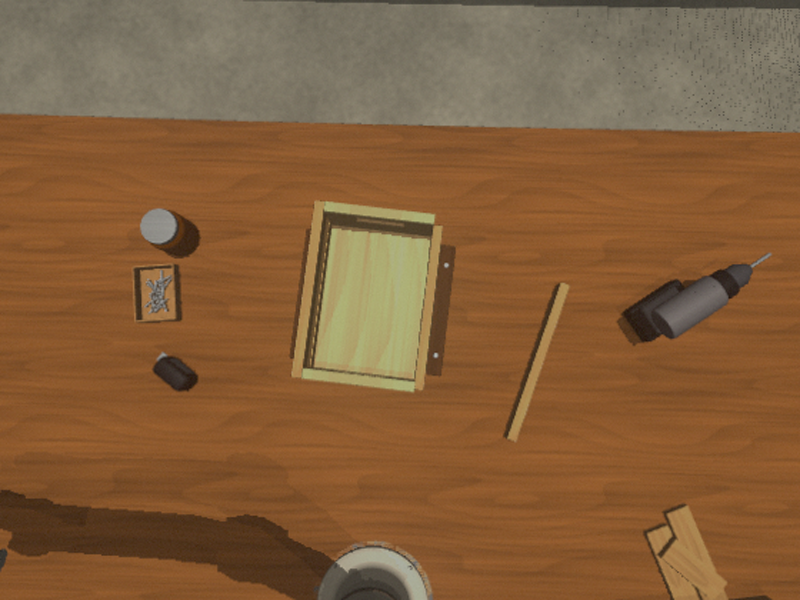

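The upper rail is missing on the right (-y) side: the left edge is continuous at full height, around (310,290) in the top view, while the right shows only a low rail and batten. The loose rail's top runs from (511,438) to (563,285). I'll enlarge both views to measure.

```bash
python3 - <<'E'
import cv2,pickle
for n,(x,y,w,h) in dict(top=(195,135,210,155+0),side=(190,150,175,131)).items():
    p=pickle.load(open(n+".pkl","rb"))["pixels"][y:y+h+20*(n=="top"),x:x+w,::-1]
    s={"top":3.8,"side":4.5}[n]
    M=cv2.resize(p,(int(w*s),int(p.shape[0]*s)),interpolation=cv2.INTER_CUBIC)
    # pixel ticks
    for u in range(0,p.shape[1],10): cv2.putText(M,str(x+u) if u%20==0 else "",(int((u+.5)*s),8),0,.3,(255,255,255),1); cv2.line(M,(int((u+.5)*s),10),(int((u+.5)*s),14),(255,255,255),1)
    for v in range(0,p.shape[0],10): cv2.putText(M,str(y+v),(0,int((v+.5)*s)+3),0,.3,(255,255,255),1); cv2.line(M,(22,int((v+.5)*s)),(26,int((v+.5)*s)),(255,255,255),1)
    print(M.shape); cv2.imwrite(f"pics/{n}1.png",M)
E
```

```text
(665, 798, 3)
(589, 787, 3)
```

View pics/top1.png

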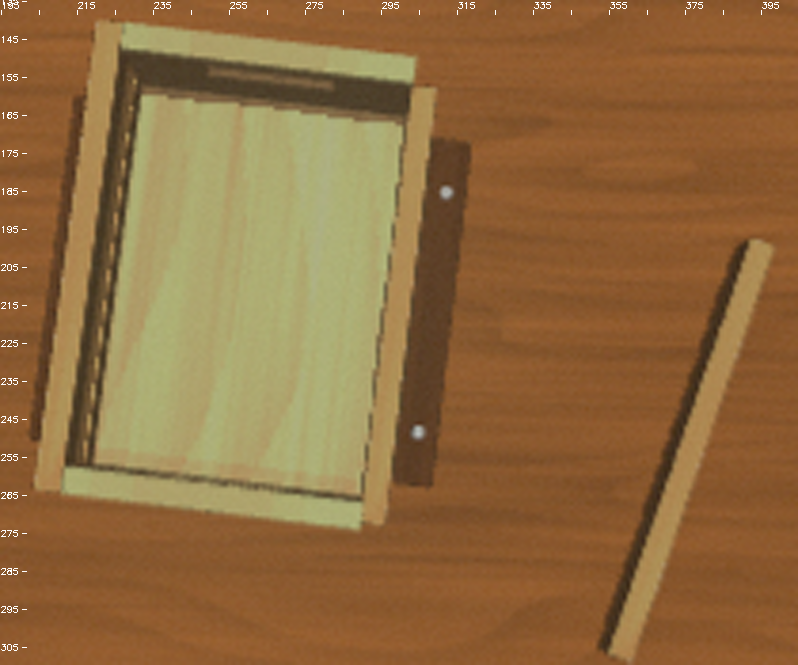

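View pics/side1.png

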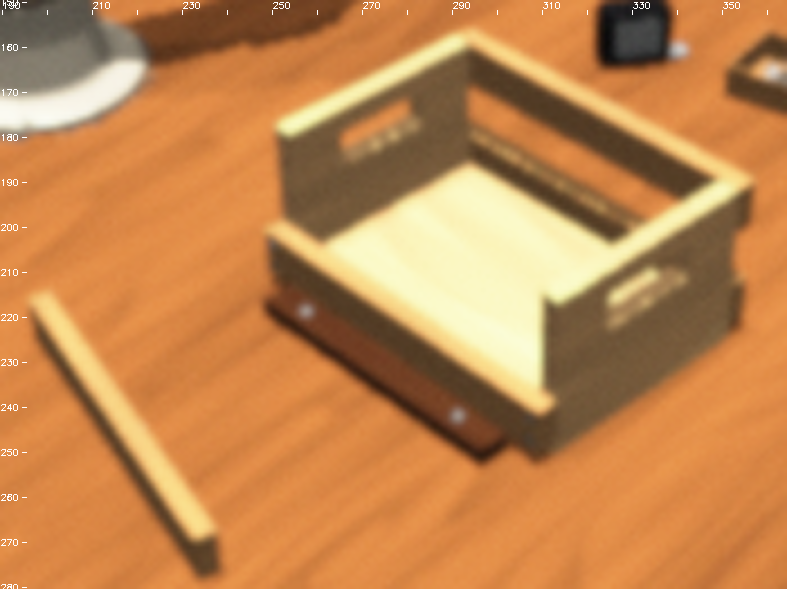

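Both crops confirm it: the right (-y) side is bare. In the top crop the panels' right corners are at (417,57) and (361,529), and the loose rail's top corners are at (749,238), (773,247), (607,651) and (632,661). In the side crop the panel top corners are near (278,126) and (553,302), and the rail's near (32,297) and (193,540).

```bash
cat >h.py <<'E'
import cv2,pickle,numpy as np
from scipy.optimize import least_squares
OFF=dict(top=(195,135,3.8),side=(190,150,4.5))
C={n:pickle.load(open(n+".pkl","rb")) for n in OFF}
def px(n,p): x,y,s=OFF[n]; return np.array([(p[0]+.5)/s-.5+x,(p[1]+.5)/s-.5+y])
def proj(n,X):
    c=C[n];K=np.array([[c["fx"],0,c["cx"]],[0,c["fy"],c["cy"]],[0,0,1]])
    return cv2.projectPoints(np.float64(X).reshape(-1,1,3),cv2.Rodrigues(c["R"])[0],np.float64(c["t"]),K,np.array([c["k1"],0,0,0,0]))[0].reshape(-1,2)
def fit(obs,x0):
    # obs: (cam, crop px, local xyz rel. to top centre); unknown x,y,yaw,ztop
    def f(p):
        c,s=np.cos(p[2]),np.sin(p[2]);r=[]
        for n,q,(a,b,z) in obs:
            r.append(proj(n,[p[0]+c*a-s*b,p[1]+s*a+c*b,p[3]+z])[0]-px(n,q))
        return np.concatenate(r)
    o=least_squares(f,x0,x_scale=[100,100,.1,100]);return o.x,o.fun.reshape(-1,2)
E
python3 - <<'E'
from h import *
np.set_printoptions(precision=2,suppress=True)
T,S="top","side"
crT=[(T,(417,57),(160,-100,0)),(T,(361,529),(-160,-100,0)),(T,(97,20),(160,119,0)),(T,(35,490),(-160,119,0)),(T,(364,499),(-142,-100,0)),(T,(412,84),(142,-100,0)),(T,(436,89),(160,-119,-94)),(T,(384,523),(-160,-119,-94))]
crS=[(S,(278,126),(-160,-100,0)),(S,(553,304),(160,-100,0)),(S,(543,295),(142,-100,0)),(S,(752,182),(160,119,0)),(S,(466,32),(-160,119,0))]
raT=[(T,(749,238),(160,9.5,0)),(T,(773,247),(160,-9.5,0)),(T,(607,651),(-160,9.5,0)),(T,(632,661),(-160,-9.5,0))]
raS=[(S,(32,297),(-160,-9.5,0)),(S,(50,291),(-160,9.5,0)),(S,(193,541),(160,-9.5,0)),(S,(214,532),(160,9.5,0)),(S,(200,577),(160,-9.5,-44))]
for nm,t,s,x0 in(("crate",crT,crS,[600,0,0,150]),("rail",raT,raS,[600,-350,-.3,44])):
    p,r=fit(t+s,x0);print(nm,p);print(r.T)
    def tonly(t,z):
        o=[least_squares(lambda q:np.concatenate([proj(n,[q[0]+np.cos(q[2])*a-np.sin(q[2])*b,q[1]+np.sin(q[2])*a+np.cos(q[2])*b,z+dz])[0]-px(n,c) for n,c,(a,b,dz) in t]),x0[:3],x_scale=[100,100,.1]).x];return o[0]
    print("top only",tonly(t,x0[3]),"side only",tonly(s,x0[3]))
E
```

```text
crate [583.36  14.3   -0.09 148.  ]
[[-0.16 -0.1  -0.26 -0.43 -0.05  0.35  0.35  0.56 -0.98  1.26 -0.5   0.73
   0.65]
 [ 0.02  0.09 -0.17 -0.02  0.84 -0.23 -0.27  0.71  0.8   0.39 -0.07  0.01
  -0.41]]
top only [583.48  14.33  -0.09] side only [583.73  12.75  -0.1 ]
rail [ 474.48 -308.2    -0.32   45.01]
[[ 0.37  0.56 -0.55 -0.52 -0.83  0.02  0.16  0.93 -0.13]
 [-0.41 -0.44  0.7   0.52  0.17 -0.17 -0.32 -0.5   1.39]]
top only [ 474.77 -308.48   -0.32] side only [ 473.04 -306.86   -0.33]
```

Both fits agree. The rail is at (474.5, -308.2) with yaw -0.32 and its top at 45 mm. The crate is at (583.4, 14.3) with yaw about -0.09 and its top at 148 mm. These heights match the text within 2 mm, and both are within reach. I'll swing over in an arc, keeping high.

Emit:
{"name": "jog_arm", "arguments": {"rows": [{"x":0.04,"y":-0.01,"z":0.03},{"x":0.08,"y":-0.02,"z":0.05},{"x":0.12,"y":-0.04,"z":0.06},{"x":0.155,"y":-0.06,"z":0.06},{"x":0.19,"y":-0.08,"z":0.06},{"x":0.225,"y":-0.1,"z":0.06},{"x":0.26,"y":-0.12,"z":0.06},{"x":0.29,"y":-0.145,"z":0.06}], "claw": 0.0918}}

```text
invalid input
```

Emit:
{"name": "jog_arm", "arguments": {"rows": [{"x":0.02,"y":-0.036},{"x":0.04,"y":-0.072},{"x":0.06,"y":-0.108},{"x":0.08,"y":-0.144},{"x":0.1,"y":-0.18},{"x":0.11,"y":-0.22},{"x":0.12,"y":-0.26},{"x":0.13,"y":-0.3}]}}

```text
invalid input
```

Emit:
{"name": "jog_arm", "arguments": {"rows": [{"x":0.0,"y":-0.04},{"x":0.0,"y":-0.08},{"x":0.0,"y":-0.12},{"x":0.0,"y":-0.16},{"x":-0.01,"y":-0.2},{"x":-0.02,"y":-0.24},{"x":-0.03,"y":-0.28},{"x":-0.04,"y":-0.32}]}}

```text
invalid input
```

Emit:
{"name": "jog_arm", "arguments": {"rows": [{"x":0.04,"y":-0.01,"z":0.03,"spin":0},{"x":0.08,"y":-0.02,"z":0.05,"spin":0},{"x":0.12,"y":-0.04,"z":0.06,"spin":0},{"x":0.155,"y":-0.06,"z":0.06,"spin":0},{"x":0.19,"y":-0.08,"z":0.06,"spin":0},{"x":0.225,"y":-0.1,"z":0.06,"spin":0},{"x":0.26,"y":-0.12,"z":0.06,"spin":0},{"x":0.29,"y":-0.145,"z":0.06,"spin":0}]}}

```text
time: 0.77
position: [440.2, 490.2, 308.2]
tool_rot: [-0.0, 0.12, 0.993, -0.0]
force: [0.8, 0.2, 0.3]
width: 91.9
grasp_force: 0.0
```

Emit:
{"name": "jog_arm", "arguments": {"rows": [{"x":0.02,"y":-0.036,"z":0,"spin":0},{"x":0.04,"y":-0.072,"z":0,"spin":0},{"x":0.06,"y":-0.108,"z":0,"spin":0},{"x":0.08,"y":-0.144,"z":0,"spin":0},{"x":0.1,"y":-0.18,"z":0,"spin":0},{"x":0.11,"y":-0.22,"z":0,"spin":0},{"x":0.12,"y":-0.26,"z":0,"spin":0},{"x":0.13,"y":-0.3,"z":0,"spin":0}]}}

```text
time: 1.43
position: [568.5, 189.1, 308.2]
tool_rot: [-0.0, 0.12, 0.993, -0.0]
force: [1.1, 0.5, -0.0]
width: 91.9
grasp_force: 0.0
```

Emit:
{"name": "jog_arm", "arguments": {"rows": [{"x":0.0,"y":-0.04,"z":0,"spin":0},{"x":0.0,"y":-0.08,"z":0,"spin":0},{"x":0.0,"y":-0.12,"z":0,"spin":0},{"x":0.0,"y":-0.16,"z":0,"spin":0},{"x":-0.01,"y":-0.2,"z":0,"spin":0},{"x":-0.02,"y":-0.24,"z":0,"spin":0},{"x":-0.03,"y":-0.28,"z":0,"spin":0},{"x":-0.04,"y":-0.32,"z":0,"spin":0}]}}

```text
time: 2.1
position: [527.4, -130.5, 308.4]
tool_rot: [-0.0, 0.12, 0.993, 0.0]
force: [0.7, -0.5, -0.9]
width: 92.0
grasp_force: 0.0
```

Emit:
{"name": "jog_arm", "arguments": {"rows": [{"x":-0.011,"y":-0.04,"z":0,"spin":-1},{"x":-0.023,"y":-0.08,"z":0,"spin":-2},{"x":-0.035,"y":-0.12,"z":0,"spin":-3},{"x":-0.045,"y":-0.155,"z":-0.02,"spin":-4.6},{"x":-0.053,"y":-0.178,"z":-0.05,"spin":-4.6},{"x":-0.053,"y":-0.178,"z":-0.09,"spin":-4.6},{"x":-0.053,"y":-0.178,"z":-0.13,"spin":-4.6},{"x":-0.053,"y":-0.178,"z":-0.16,"spin":-4.6}]}}

```text
time: 2.77
position: [473.5, -306.6, 145.5]
tool_rot: [-0.001, 0.161, 0.987, 0.001]
force: [-0.8, 0.7, 0.1]
width: 91.6
grasp_force: 0.0
```

```bash
python3 - <<'E'
from bench import *
import cv2,pickle
from scipy.spatial.transform import Rotation as Ro
s=state();q=s["tool_rot"];A=Ro.from_quat([*q[1:],q[0]]).as_matrix();print(s["position"],A,s["force"])
from h import *
c=capture("top");pickle.dump(c,open("top2.pkl","wb"));cv2.imwrite("pics/top2.png",cv2.resize(c["pixels"][180:330,300:450,::-1],(600,600),interpolation=cv2.INTER_CUBIC))
E
```

```text
[ 473.47580559 -306.64728521  145.50441688] [[-9.48330467e-01  3.17272503e-01 -2.73561966e-03]
 [ 3.17269286e-01  9.48334222e-01  1.55053151e-03]
 [ 3.08622276e-03  6.02488169e-04 -9.99995056e-01]] [-0.77324951  0.68948584  0.06012967]
```

View pics/top2.png

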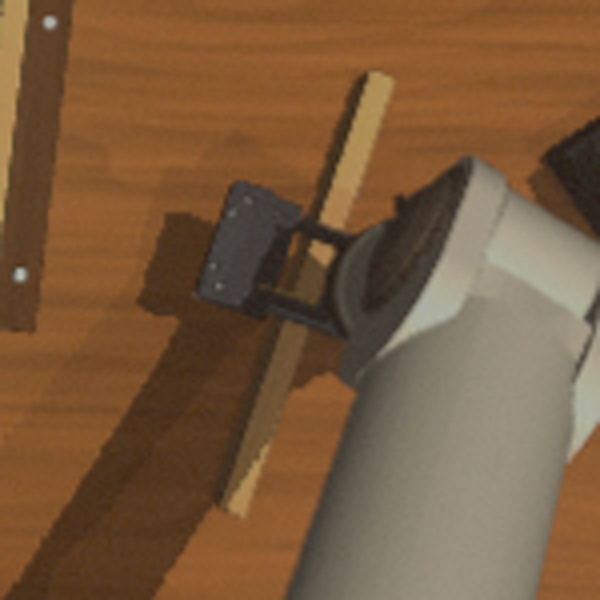

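The gripper straddles the rail: the fingers, around (255,245), are parallel to it, and the rail runs from (375,75) to (235,510). Next I descend and close.

Emit:
{"name": "jog_arm", "arguments": {"rows": [{"x":0.001,"y":-0.001,"z":-0.03,"spin":0},{"x":0.001,"y":-0.001,"z":-0.06,"spin":0},{"x":0.001,"y":-0.001,"z":-0.08,"spin":0},{"x":0.001,"y":-0.001,"z":-0.1,"spin":0},{"x":0.001,"y":-0.001,"z":-0.112,"spin":0},{"x":0.001,"y":-0.001,"z":-0.112,"spin":0},{"x":0.001,"y":-0.001,"z":-0.112,"spin":0}]}}

```text
time: 3.4
position: [476.5, -307.7, 37.0]
tool_rot: [-0.0, 0.16, 0.987, 0.0]
force: [-0.1, -0.0, 0.2]
width: 91.7
grasp_force: 0.0
```

Emit:
{"name": "jog_arm", "arguments": {"rows": [{"x":0,"y":0,"z":0,"spin":0},{"x":0,"y":0,"z":0,"spin":0},{"x":0,"y":0,"z":0,"spin":0},{"x":0,"y":0,"z":0,"spin":0},{"x":0,"y":0,"z":0,"spin":0},{"x":0,"y":0,"z":0,"spin":0},{"x":0,"y":0,"z":0,"spin":0},{"x":0,"y":0,"z":0,"spin":0}], "claw": 0.008}}

```text
time: 4.07
position: [476.4, -307.7, 36.8]
tool_rot: [-0.0, 0.16, 0.987, 0.0]
force: [0.3, 0.6, -0.3]
width: 43.1
grasp_force: 0.0
```

Emit:
{"name": "jog_arm", "arguments": {"rows": [{"x":0,"y":0,"z":-0.004,"spin":0},{"x":0,"y":0,"z":-0.004,"spin":0},{"x":0,"y":0,"z":-0.004,"spin":0},{"x":0,"y":0,"z":-0.004,"spin":0},{"x":0,"y":0,"z":-0.004,"spin":0},{"x":0,"y":0,"z":-0.004,"spin":0},{"x":0,"y":0,"z":-0.004,"spin":0},{"x":0,"y":0,"z":-0.004,"spin":0}]}}

```text
time: 4.73
position: [476.4, -307.7, 32.7]
tool_rot: [-0.0, 0.16, 0.987, 0.0]
force: [0.7, -0.3, -0.7]
width: 18.7
grasp_force: 30.0
```

```bash
python3 - <<'E'
from bench import *
s=state();print(s["position"],s["width"],s["grasp_force"],s["force"],s["ft_torque"],s["tool_rot"])
E
```

```text
[ 476.41244408 -307.6769931    32.65129207] 18.69706748318213 29.999383091926575 [ 0.73701345 -0.29098262 -0.6968119 ] [-0.01251222  0.00077477  0.05309332] [-7.59274444e-05  1.59816733e-01  9.87146699e-01  3.34718899e-05]
```

The rail is gripped (width 18.7, 30 N). Now lift, turn parallel to the crate and stand off about 30 mm outside the right side.

Emit:
{"name": "jog_arm", "arguments": {"rows": [{"x":0,"y":0,"z":0.02,"spin":0},{"x":0,"y":0,"z":0.045,"spin":0},{"x":0,"y":0,"z":0.07,"spin":0},{"x":0,"y":0,"z":0.09,"spin":0},{"x":0.005,"y":0.01,"z":0.106,"spin":2},{"x":0.02,"y":0.03,"z":0.106,"spin":5},{"x":0.04,"y":0.05,"z":0.106,"spin":9},{"x":0.06,"y":0.07,"z":0.106,"spin":13}]}}

```text
time: 5.4
position: [536.8, -237.5, 139.5]
tool_rot: [0.0, 0.046, 0.999, -0.0]
force: [1.3, 0.4, -2.0]
width: 18.7
grasp_force: 30.0
```

Emit:
{"name": "jog_arm", "arguments": {"rows": [{"x":0.01,"y":0.03,"z":0,"spin":0},{"x":0.02,"y":0.06,"z":0,"spin":0},{"x":0.03,"y":0.085,"z":0,"spin":0},{"x":0.035,"y":0.1,"z":0,"spin":0},{"x":0.036,"y":0.108,"z":0,"spin":0},{"x":0.036,"y":0.108,"z":0,"spin":0},{"x":0.036,"y":0.108,"z":0,"spin":0},{"x":0.036,"y":0.108,"z":0,"spin":0}]}}

```text
time: 6.07
position: [571.7, -132.0, 138.7]
tool_rot: [-0.0, 0.048, 0.999, -0.001]
force: [-0.5, -0.3, -2.1]
width: 18.8
grasp_force: 30.0
```

```bash
python3 - <<'E'
from bench import *
import cv2,pickle
s=state();print(s["position"],s["width"],s["force"],s["ft_torque"],s["tool_rot"],2*np.arctan2(s["tool_rot"][2],s["tool_rot"][1])-np.pi) if 0 else print({k:s[k].round(4).tolist() for k in("position","force","ft_torque","tool_rot")})
for n,(x,y,w,h) in dict(top=(195,135,210,155),side=(215,145,160,120)).items():
    c=capture(n);pickle.dump(c,open(n+"3.pkl","wb"))
    k={"top":3.8,"side":5}[n]
    cv2.imwrite(f"pics/{n}3.png",cv2.resize(c["pixels"][y:y+h,x:x+w,::-1],(int(w*k),int(h*k)),interpolation=cv2.INTER_CUBIC))
E
```

```text
{'position': [571.7109, -131.9938, 138.6756], 'force': [-0.5467, -0.3005, -2.0936], 'ft_torque': [-0.0157, -0.0398, 0.0206], 'tool_rot': [-0.0003, 0.0483, 0.9988, -0.0006]}
```

View pics/top3.png

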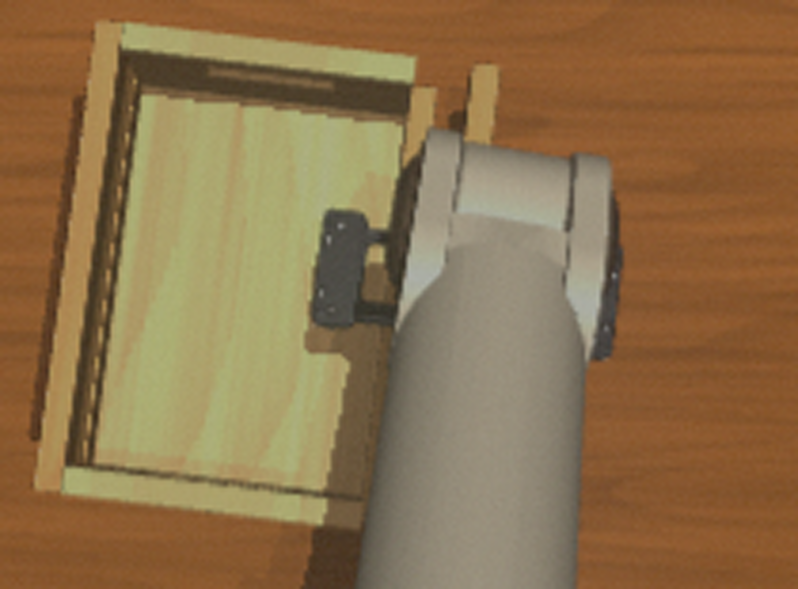

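View pics/side3.png

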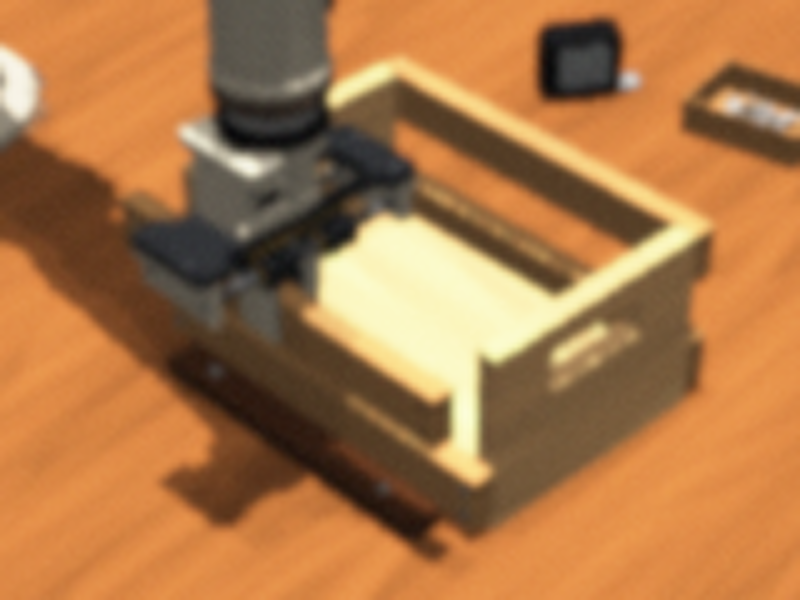

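In the top view the held rail's far end (485,65) lies on the line of the far panel's outer face (corner at (417,57)), and the rail is parallel to the side. The side view shows its far top edge at (445,390), level with the panel tops. Now the exact remaining offsets.

```bash
python3 - <<'E'
from h import *
np.set_printoptions(precision=4,suppress=True)
T,S="top","side"
cr=[(T,(417,57),(160,-100,0)),(T,(361,529),(-160,-100,0)),(T,(97,20),(160,119,0)),(T,(35,490),(-160,119,0)),(T,(412,84),(142,-100,0)),(T,(436,89),(160,-119,-94)),(T,(384,523),(-160,-119,-94)),(S,(278,126),(-160,-100,0)),(S,(752,182),(160,119,0)),(S,(466,32),(-160,119,0))]
p,_=fit(cr,[600,0,0,150]);print(p)
# far end of held rail, top edge, from new top view
y=-2*np.arctan2(.0483,.9988)
tcp=np.array([571.71,-131.99])
c,s=np.cos(p[2]),np.sin(p[2]);Rt=np.array([[c,s],[-s,c]])
rail=tcp-1.65*np.array([np.cos(y),np.sin(y)])
print("yaw tool",y,"rail local",Rt@(rail-p[:2]),"outward axis",-Rt[1], "along", Rt[0])
print(np.degrees(p[2]-y), (y-p[2]))
# height check by the far-end outer corner in side picture
OFF["side"]=(215,145,5)
print("rail ends: top", px(T,(498,67)),px(T,(473,64)),"side",px(S,(450,397)),px(S,(426,404)))
for b in(-9.5,9.5):
  X=[rail[0]+160*np.cos(y)-b*np.sin(y),rail[1]+160*np.sin(y)+b*np.cos(y),150]
  print("pred",b,proj(T,X),proj(S,X))
E
```

```text
[583.2597  14.4379  -0.093  147.6106]
yaw tool -0.09664077473767546 rail local [   0.4517 -146.8617] outward axis [-0.0929 -0.9957] along [ 0.9957 -0.0929]
0.20731754286857532 -0.003618373720201129
rail ends: top [325.6842 152.2632] [319.1053 151.4737] side [304.6 224. ] [299.8 225.4]
pred -9.5 [[326.2076 151.8995]] [[301.3316 224.9888]]
pred 9.5 [[318.8574 151.0191]] [[305.5967 222.3295]]
```

Yaw is within 0.004 rad and the x offset is 0.5 mm. The gap is about 37 mm, so approach 32 mm and then creep in.

Emit:
{"name": "jog_arm", "arguments": {"rows": [{"x":0.0005,"y":0.005,"z":0,"spin":0},{"x":0.001,"y":0.012,"z":0,"spin":0.2},{"x":0.0015,"y":0.02,"z":0,"spin":0.2},{"x":0.002,"y":0.026,"z":0,"spin":0.2},{"x":0.0025,"y":0.03,"z":0,"spin":0.2},{"x":0.0025,"y":0.032,"z":0,"spin":0.2},{"x":0.0025,"y":0.032,"z":0,"spin":0.2},{"x":0.0025,"y":0.032,"z":0,"spin":0.2}]}}

```text
time: 6.83
position: [575.0, -97.7, 138.7]
tool_rot: [-0.0, 0.045, 0.999, -0.0]
force: [0.6, -0.7, -1.8]
width: 19.1
grasp_force: 30.0
```

Emit:
{"name": "jog_arm", "arguments": {"rows": [{"x":0,"y":0.0005,"z":0,"spin":0},{"x":0,"y":0.001,"z":0,"spin":0},{"x":0,"y":0.0015,"z":0,"spin":0},{"x":0,"y":0.002,"z":0,"spin":0},{"x":0,"y":0.0025,"z":0,"spin":0},{"x":0,"y":0.003,"z":0,"spin":0},{"x":0,"y":0.003,"z":0,"spin":0},{"x":0,"y":0.003,"z":0,"spin":0}]}}

```text
time: 7.5
position: [575.0, -94.7, 138.7]
tool_rot: [-0.0, 0.045, 0.999, 0.0]
force: [0.4, 0.8, -1.1]
width: 19.0
grasp_force: 30.0
```

Emit:
{"name": "jog_arm", "arguments": {"rows": [{"x":0,"y":0.0003,"z":0,"spin":0},{"x":0,"y":0.0006,"z":0,"spin":0},{"x":0,"y":0.0009,"z":0,"spin":0},{"x":0,"y":0.0012,"z":0,"spin":0},{"x":0,"y":0.0012,"z":0,"spin":0},{"x":0,"y":0.0012,"z":0,"spin":0}]}}

```text
time: 8.0
position: [575.0, -93.9, 138.8]
tool_rot: [0.0, 0.046, 0.999, -0.0]
force: [0.5, -1.8, -2.1]
width: 18.9
grasp_force: 30.0
```

Emit:
{"name": "jog_arm", "arguments": {"rows": [{"x":0,"y":0.0002,"z":0,"spin":0},{"x":0,"y":0.0004,"z":0,"spin":0},{"x":0,"y":0.0006,"z":0,"spin":0},{"x":0,"y":0.0006,"z":0,"spin":0},{"x":0,"y":0.0006,"z":0,"spin":0},{"x":0,"y":0.0006,"z":0,"spin":0}]}}

```text
time: 8.5
position: [575.0, -93.8, 138.7]
tool_rot: [0.0, 0.046, 0.999, -0.0]
force: [0.4, -3.7, -2.1]
width: 18.4
grasp_force: 30.0
```

```bash
cat > st.py <<'E'
from bench import *
s=state();print({k:s[k].round(4).tolist() for k in("position","force","ft_torque","tool_rot")})
E
python3 st.py
```

```text
{'position': [574.9659, -93.7523, 138.742], 'force': [0.3714, -3.6523, -2.1043], 'ft_torque': [-1.0087, -0.0963, -0.2386], 'tool_rot': [0.0001, 0.0457, 0.999, -0.0004]}
```

Emit:
{"name": "jog_arm", "arguments": {"rows": [{"x":0,"y":0.0003,"z":0,"spin":0},{"x":0,"y":0.0006,"z":0,"spin":0},{"x":0,"y":0.0009,"z":0,"spin":0},{"x":0,"y":0.0012,"z":0,"spin":0},{"x":0,"y":0.0015,"z":0,"spin":0},{"x":0,"y":0.0018,"z":0,"spin":0},{"x":0,"y":0.0018,"z":0,"spin":0},{"x":0,"y":0.0018,"z":0,"spin":0}]}}

```text
time: 9.17
position: [575.0, -93.7, 138.8]
tool_rot: [0.0, 0.046, 0.999, -0.001]
force: [1.0, -8.4, -2.5]
width: 18.9
grasp_force: 30.0
```

```bash
python3 st.py
```

```text
{'position': [575.0204, -93.6916, 138.8113], 'force': [0.9591, -8.3899, -2.5023], 'ft_torque': [-1.6407, -0.1575, -0.22], 'tool_rot': [0.0003, 0.0461, 0.9989, -0.0013]}
```

Emit:
{"name": "jog_arm", "arguments": {"rows": [{"x":0,"y":0.0003,"z":0,"spin":0},{"x":0,"y":0.0006,"z":0,"spin":0},{"x":0,"y":0.0009,"z":0,"spin":0},{"x":0,"y":0.0012,"z":0,"spin":0},{"x":0,"y":0.0012,"z":0,"spin":0},{"x":0,"y":0.0012,"z":0,"spin":0},{"x":0,"y":0.0012,"z":0,"spin":0},{"x":0,"y":0.0012,"z":0,"spin":0}]}}

```text
time: 9.83
position: [575.0, -93.7, 138.8]
tool_rot: [0.0, 0.047, 0.999, -0.002]
force: [1.1, -10.7, -3.2]
width: 18.8
grasp_force: 30.0
```

```bash
python3 st.py; python3 - <<'E'
from bench import *
import cv2
a=capture("side")["pixels"][145:265,215:375,::-1]
cv2.imwrite("pics/side4.png",cv2.resize(a,(800,600),interpolation=cv2.INTER_CUBIC))
E
```

```text
{'position': [575.0031, -93.7277, 138.7785], 'force': [1.1354, -10.6542, -3.175], 'ft_torque': [-2.1014, -0.1188, -0.1111], 'tool_rot': [0.0004, 0.0465, 0.9989, -0.0019]}
```

View pics/side4.png

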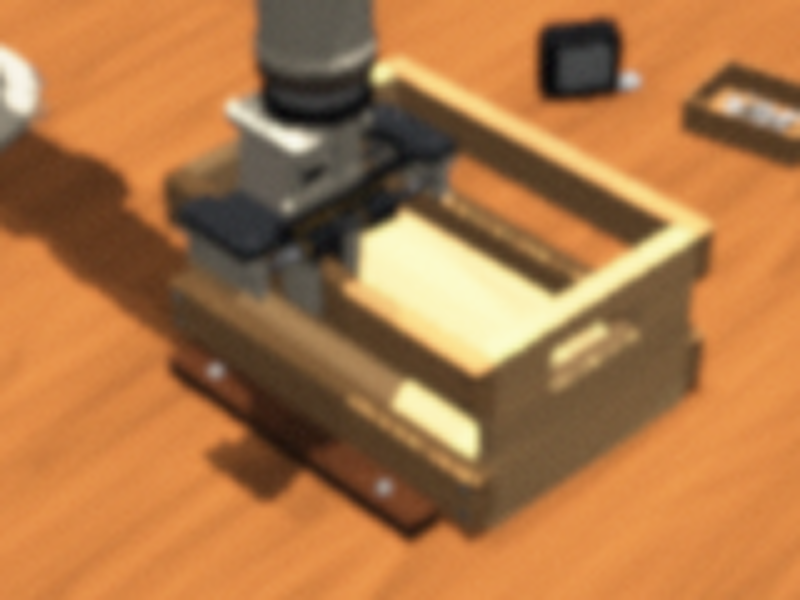

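The side view shows the rail seated: its top meets the far panel's top at (490,370), its end is flush with the outer face, and the push is about 11 N. Now hold for more than 3 s.

Emit:
{"name": "jog_arm", "arguments": {"rows": [{"x":0,"y":0.0002,"z":0,"spin":0},{"x":0,"y":0.0002,"z":0,"spin":0},{"x":0,"y":0.0002,"z":0,"spin":0},{"x":0,"y":0.0002,"z":0,"spin":0},{"x":0,"y":0.0002,"z":0,"spin":0},{"x":0,"y":0.0002,"z":0,"spin":0},{"x":0,"y":0.0002,"z":0,"spin":0},{"x":0,"y":0.0002,"z":0,"spin":0}]}}

```text
time: 10.55
position: [575.0, -93.7, 138.8]
tool_rot: [0.0, 0.047, 0.999, -0.002]
force: [1.6, -11.7, -2.4]
width: 18.7
grasp_force: 30.0
```

Emit:
{"name": "jog_arm", "arguments": {"rows": [{"x":0,"y":0,"z":0,"spin":0},{"x":0,"y":0,"z":0,"spin":0},{"x":0,"y":0,"z":0,"spin":0},{"x":0,"y":0,"z":0,"spin":0},{"x":0,"y":0,"z":0,"spin":0},{"x":0,"y":0,"z":0,"spin":0},{"x":0,"y":0,"z":0,"spin":0},{"x":0,"y":0,"z":0,"spin":0}]}}

```text
time: 11.22
position: [575.0, -93.8, 138.8]
tool_rot: [0.0, 0.047, 0.999, -0.002]
force: [1.5, -11.5, -3.6]
width: 19.0
grasp_force: 30.0
```

Emit:
{"name": "jog_arm", "arguments": {"rows": [{"x":0,"y":0,"z":0,"spin":0},{"x":0,"y":0,"z":0,"spin":0},{"x":0,"y":0,"z":0,"spin":0},{"x":0,"y":0,"z":0,"spin":0},{"x":0,"y":0,"z":0,"spin":0},{"x":0,"y":0,"z":0,"spin":0},{"x":0,"y":0,"z":0,"spin":0},{"x":0,"y":0,"z":0,"spin":0}]}}

```text
time: 11.88
position: [575.0, -93.7, 138.8]
tool_rot: [0.0, 0.047, 0.999, -0.002]
force: [1.0, -11.9, -3.3]
width: 18.8
grasp_force: 30.0
```

Emit:
{"name": "jog_arm", "arguments": {"rows": [{"x":0,"y":0,"z":0,"spin":0},{"x":0,"y":0,"z":0,"spin":0},{"x":0,"y":0,"z":0,"spin":0},{"x":0,"y":0,"z":0,"spin":0},{"x":0,"y":0,"z":0,"spin":0},{"x":0,"y":0,"z":0,"spin":0},{"x":0,"y":0,"z":0,"spin":0},{"x":0,"y":0,"z":0,"spin":0}]}}

```text
time: 12.55
position: [575.0, -93.7, 138.8]
tool_rot: [0.0, 0.047, 0.999, -0.002]
force: [1.6, -10.1, -2.9]
width: 18.6
grasp_force: 30.0
```

Emit:
{"name": "jog_arm", "arguments": {"rows": [{"x":0,"y":0,"z":0,"spin":0},{"x":0,"y":0,"z":0,"spin":0},{"x":0,"y":0,"z":0,"spin":0},{"x":0,"y":0,"z":0,"spin":0},{"x":0,"y":0,"z":0,"spin":0},{"x":0,"y":0,"z":0,"spin":0},{"x":0,"y":0,"z":0,"spin":0},{"x":0,"y":0,"z":0,"spin":0}]}}

```text
time: 13.22
position: [575.0, -93.7, 138.8]
tool_rot: [0.0, 0.047, 0.999, -0.002]
force: [1.4, -10.9, -3.3]
width: 18.7
grasp_force: 30.0
```

Emit:
{"name": "jog_arm", "arguments": {"rows": [{"x":0,"y":0,"z":0,"spin":0},{"x":0,"y":0,"z":0,"spin":0},{"x":0,"y":0,"z":0,"spin":0},{"x":0,"y":0,"z":0,"spin":0},{"x":0,"y":0,"z":0,"spin":0},{"x":0,"y":0,"z":0,"spin":0},{"x":0,"y":0,"z":0,"spin":0},{"x":0,"y":0,"z":0,"spin":0}]}}

```text
time: 13.88
position: [575.0, -93.7, 138.8]
tool_rot: [0.0, 0.047, 0.999, -0.002]
force: [1.1, -11.5, -3.4]
width: 18.9
grasp_force: 30.0
```

Emit:
{"name": "jog_arm", "arguments": {"rows": [{"x":0,"y":0,"z":0,"spin":0},{"x":0,"y":0,"z":0,"spin":0},{"x":0,"y":0,"z":0,"spin":0},{"x":0,"y":0,"z":0,"spin":0},{"x":0,"y":0,"z":0,"spin":0},{"x":0,"y":0,"z":0,"spin":0},{"x":0,"y":0,"z":0,"spin":0},{"x":0,"y":0,"z":0,"spin":0}]}}

```text
time: 14.55
position: [575.0, -93.7, 138.8]
tool_rot: [0.0, 0.047, 0.999, -0.002]
force: [1.5, -11.5, -3.4]
width: 18.8
grasp_force: 30.0
```

```bash
python3 st.py
```

```text
{'position': [574.977, -93.6805, 138.7696], 'force': [1.5073, -11.539, -3.356], 'ft_torque': [-2.2371, -0.2058, -0.1563], 'tool_rot': [0.0003, 0.0466, 0.9989, -0.002]}
```

Held steadily at about 11.5 N for over 4 s, so I'm handing in.

```bash
python3 -c "
from bench import *
print(close_job())"
```

```text
the job is handed in; nothing more can be done
None
```

The loose rail is held in its place on the crate's bare right (-y) side with a steady push of about 11.5 N, kept up for over 4 s, and the job is handed in; the hand-in returned no verdict.

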